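Push a potsherd through the swing flap of the waste bin

TASK

Clear the sharp potsherd off the tile bench into the waste bin without picking it up: push the bin's self-closing flap open with one finger and, while that finger holds it open, push the sherd over the sill into the bin with the other finger. Do not pinch, press down on or lift the sherd, do not shove the flap open with the sherd, and leave everything else on the bench where it is. Then draw the hand out so that the flap swings shut.

Things in the scene. Friction and masses are not known exactly. Their poses are not given: they have to be found in the camera images.
- bench: Bench of stacked ceramic floor tiles standing on the work surface, fixed: a smooth level top 300 (x) by 900 (y) mm, 130 mm above the work surface. Origin: centre of the underside; its x axis points away from the robot towards the bin, z up.
- bin: White plastic hooded waste bin, fixed on the work surface against the bench's far edge: 200 deep (x), 216 wide (y), 262 mm high, walls 4 mm. Origin on the work surface straight below the sill's middle; x points into the bin (away from the robot), y along the sill, z up. Its floor is 5 mm up. Nothing lies above the sloping flap: fingers pointing down can enter from above and in front.
- bin_sill (a point): Middle of the sill's outer edge: x 0, y 0, z 130 mm in the bin's frame, axes as the bin's. The bin's front wall (x 0 to 4 mm) touches the bench and ends 2 mm below the bench top. The mouth is 208 mm wide between two upright cheeks, whose top edges climb straight from z 134 mm at x 0 to z 262 mm at x 140 mm; behind that a flat roof 262 mm up.
- flap_hinge (a point): Middle of the flap's hinge pin, at x = 142 mm, y = 0, z = 254 mm in the bin's frame; the pin runs along the bin's y. Axes as the bin's.
- flap_edge (a point): Middle of the flap's free lower edge; moves with the flap. Shut, it is at x 8, y 0, z 138 mm in the bin's frame. Pushed on the flap's outer face (away from the robot or downwards), the edge swings inwards and down: below the sill, 77 mm above the work surface when it hangs straight below the hinge.
- flap (a joint): Opening angle of the grey flap, rad: 0 shut, about 0.86 hanging straight down, stop at 1.1. A flat panel 177 mm from hinge to free edge, 198 mm wide, 4 mm thick, that fills the mouth; shut, it slopes down towards the robot, 41 degrees from level. A spring always shuts it: pushed at the free edge it takes about 0.8 N to start and 2 N to hold at 0.86 rad.
- shard_center (a point): Centre (half-way up) of the loose potsherd, a curved, broken piece of terracotta pot wall lying hollow side down on the bench like a roof tile: 48 mm along its own x (across the arch), 40 mm along y, 14 mm high, wall 8 mm, about 30 g. This point is 7 mm above the bench top. Its z is up.
- saucer: Whole terracotta saucer, 110 mm across, 18 mm high, loose on the bench. Origin: centre of the underside. To be left alone.
- mesh: Square of grey plastic drainage mesh, 80 by 80 by 4 mm, loose on the bench. Origin: centre of the underside. To be left alone.
- tweezers: Stainless rake-tweezers, 240 mm long along x (rake end at +x), up to 34 mm wide, 10 mm high, lying on the bench. Origin: underside, about mid-length. To be left alone.
- clay_pot: Small planted terracotta pot, 84 mm across, 75 mm high, leaves to about 140 mm, loose on the bench. Origin: centre of the underside. To be left alone.
- tin: Closed tin, 64 mm across, 85 mm high, loose on the bench. Origin: centre of the underside. To be left alone.
- nursery_pot: Empty black plastic nursery pot, 70 mm across the rim, 65 mm high, loose on the bench. Origin: centre of the underside. To be left alone.

How it is judged:
By the outcome, as a careful person would: the job done as asked, in the order asked, and still so for the second after the job is handed in, with the robot touching nothing.
It also fails if it takes over 48 s, if anything falls off the work surface, if the arm or the gripper's body presses on something with over 40 N, if the wrist force passes 120 N, or if a joint passes its speed limit or range.

ROBOT

A 6-joint arm with a two-finger parallel gripper is mounted at the origin on the work surface. World frame = base frame: x ahead of the robot, y to its left, z up, the work surface at z = 0. Lengths are in mm, angles in rad, forces in N, time in s.
With the tool pointing down it reaches from about 325 to 875 mm from the base axis. Payload 4.4 kg.
Tool frame: the origin (TCP) lies on the centre line of the jaws, within the pads' length; the fingertips stand 19 mm ahead of it and the grasp point (between the pads) is the TCP (ctrl.finger_overhang is the distance from the TCP to the fingertips, in mm); z points along the fingers, y is the line along which they close (so a half turn about z gives the same grasp; the last joint's range is limited). The gripper opens to 85 mm and grips with 20 to 120 N. Pads are 22 mm wide; open, the fingers measure 114 mm over their backs; the gripper's body (76 mm by 85 mm) begins 54 mm behind the grasp point. The pads swing forward as they close: fully open they stand 13 mm farther back than shut.
Start: joints at [-1.339, 0.207, 1.542, -0, 1.393, -0.15], TCP at [214.762, -533.39, 250.282] pointing down, gripper open.
Joint ranges: [-2.73, 2.73], [-0.86, 2.22], [0.23, 2.46], [-1.11, 4.25], [0.08, 2.63], [-2.82, 2.82]. Speed limits (rad/s): [2.79, 2.79, 3.14, 3.14, 3.14, 3.14].

INTERFACE

Orientations are given as a 3x3 rotation matrix whose columns are the frame's x, y, z axes.
In Python, from cell import ctrl gives the robot as it stands. The module is installed in compiled form; this text tells all that it offers.
- The arm moves only by the shell command python3 -m inch 'ROWS' [OPENING] [FORCE]. ROWS is text: rows parted by semicolons, each of 4 numbers parted by spaces: the shift along the world's x, y, z in m, then the turn about the world's z in degrees. In form: dx dy dz spin; .... A call has exactly 10 rows; each row shifts and turns the commanded pose from where the row before left it; what a row does not reach is not made up. A row lasts 1/10 s, in which the tool goes at most 50 mm and 8.59 degrees, less where a joint would pass 70% of its speed; a pose out of reach is approached as far as the arm can. A call with a gripper value outside its range is refused whole. OPENING is the finger opening in m, from 0 to 0.0854, set as the call begins (- or left out, the last holds). The fingers move at their own pace and stop on an object; FORCE is the grip in N (left out, the last holds). Time passes only in rows, so rows that do not move let the fingers close, or fill a call up. It gives the time, the measured TCP pose, the force, the opening and the grip force at its end, in the units of the state.
- ctrl.state(): the state, without advancing time (a new reading comes with each control period).
- ctrl.get_image(name): name is "scene" or "top" or "wrist"; returns the picture (480x640x3 uint8, red, green, blue); there is no depth.
- ctrl.camera_params(name): a dict with "intrinsics" (3x3 intrinsics, pixels), "distortion" ([k1, k2, p1, p2, k3] as OpenCV has them; the pictures are not rectified), "extrinsics" (4x4, takes a point from camera to world coordinates); the wrist camera has in their place "hand_eye" (4x4, takes a point from camera to tool coordinates, whose origin is the TCP and whose axes are the flange's). Camera axes: x right, y up, looking along -z (the intrinsics and any distortion apply to the point x, -y, -z); pixel columns grow to the right and rows downward; lengths in mm; the calibration is good to about 2 mm. A picture is of the moment at which its call begins: read the wrist's pose just before it. camera_params takes no time and is no camera call.
- ctrl.hand_in(): hands the job in; it is judged then, once.
Trained networks look in the newest picture that a camera, given by its name, has taken for a name from the list of things; names that differ only in an ending like _2 or _b are one class to them, and where a whole thing is asked for, a point or a joint stands for the part that bears it (a point fixed in the world has none). Each returns a list of dicts, best first, with "score" (0 to 1); they miss things now and then, are a little off and sometimes report something else, mostly with a low value. They report only what shows in the picture. A call takes as long as a camera call.
- ctrl.boxes_of(camera, thing): "position" ([x, y, z] in mm, in world coordinates, good to about 4 mm: the middle of the surface that is visible of it).
- ctrl.silhouettes(camera, thing): "mask" (480x640 bool, what is visible of it).
The state is a dict: "clock": time; "joint_pos": joint angles; "qvel": joint speeds; "joint_efforts": joint torques, N m; "tcp_pos": TCP position; "tcp_rot": TCP orientation; "ft_force": force on the tool from outside, world axes, zero at the start; "ft_torque": the same for the moment, N m; "grip_width": finger opening in mm; "grasp_force": force on a finger pad.
Only numpy, scipy, OpenCV 4.12 (cv2) and the standard library are available. Lean on these libraries where they do the work, as an engineer would, in place of code of your own. Each camera call takes 0.05 s, during which the arm holds its last target. There are 200 camera calls.

## Working session

There is one attempt and no reset: what is moved stays moved. The work goes in short steps, Python scripts to look and compute and a shell command to move; the robot and the scene stay as the last step left them, time stands still between calls to the robot, and variables do not carry over. Pictures are saved under pics/ and viewed, at most 10 in all, crops included, and the job is handed in when it is done.

```bash
mkdir -p pics
python3 - <<'E'
from cell import ctrl
import cv2,numpy as np
for c in ["scene","top"]:
    cv2.imwrite(f"pics/{c}0.png",ctrl.get_image(c)[:,:,::-1])
    p=ctrl.camera_params(c);print(c,np.round(p["extrinsics"],3).tolist())
for t in ["shard_center","bin","flap_edge","saucer","mesh","tweezers","clay_pot","tin","nursery_pot","bench"]:
    for c in ["top","scene"]:
        print(t,c,[(np.round(d["position"]).tolist(),round(d["score"],2)) for d in ctrl.boxes_of(c,t)[:2]])
s=ctrl.state();print(s["clock"],s["tcp_pos"],np.round(s["tcp_rot"],3).tolist(),s["grip_width"])
E
```

```text
scene [[-0.646, -0.53, 0.55, 1237.655], [0.763, -0.459, 0.455, 520.552], [0.011, 0.713, 0.701, 1026.542], [0.0, 0.0, 0.0, 1.0]]
top [[0.009, 0.99, -0.14, 397.093], [-1.0, 0.009, 0.001, -34.394], [0.003, 0.14, 0.99, 1311.213], [0.0, 0.0, 0.0, 1.0]]
shard_center top [([505.0, -23.0, 141.0], 0.81)]
shard_center scene [([510.0, -19.0, 142.0], 0.69)]
bin top [([701.0, -55.0, 219.0], 0.87), ([455.0, -303.0, 138.0], 0.38)]
bin scene [([772.0, 2.0, 176.0], 0.75), ([581.0, 288.0, 204.0], 0.41)]
flap_edge top [([674.0, -51.0, 200.0], 0.66), ([488.0, -212.0, 136.0], 0.21)]
flap_edge scene [([672.0, -43.0, 200.0], 0.65)]
saucer top [([534.0, 150.0, 138.0], 0.75)]
saucer scene [([530.0, 144.0, 134.0], 0.76)]
mesh top [([674.0, -51.0, 202.0], 0.7), ([491.0, -214.0, 132.0], 0.58)]
mesh scene [([492.0, -212.0, 133.0], 0.67), ([770.0, 2.0, 177.0], 0.18)]
tweezers top [([454.0, -301.0, 138.0], 0.64), ([507.0, -394.0, 158.0], 0.4)]
tweezers scene [([435.0, -297.0, 137.0], 0.66), ([433.0, 295.0, 203.0], 0.4)]
clay_pot top [([422.0, 284.0, 209.0], 0.96)]
clay_pot scene [([434.0, 296.0, 202.0], 0.67), ([498.0, 118.0, 127.0], 0.46)]
tin top [([559.0, 270.0, 215.0], 0.63)]
tin scene [([582.0, 285.0, 205.0], 0.75)]
nursery_pot top [([504.0, -392.0, 161.0], 0.93)]
nursery_pot scene [([506.0, -377.0, 174.0], 0.92), ([434.0, 293.0, 203.0], 0.65)]
bench top [([430.0, -42.0, 127.0], 0.87), ([420.0, 284.0, 210.0], 0.34)]
bench scene [([499.0, 118.0, 127.0], 0.7), ([506.0, -374.0, 174.0], 0.22)]
1.1 [ 214.74848406 -533.37811004  250.26731709] [[0.928, 0.374, -0.0], [0.374, -0.928, 0.0], [0.0, -0.0, -1.0]] 84.79992783214117
```

View pics/scene0.png

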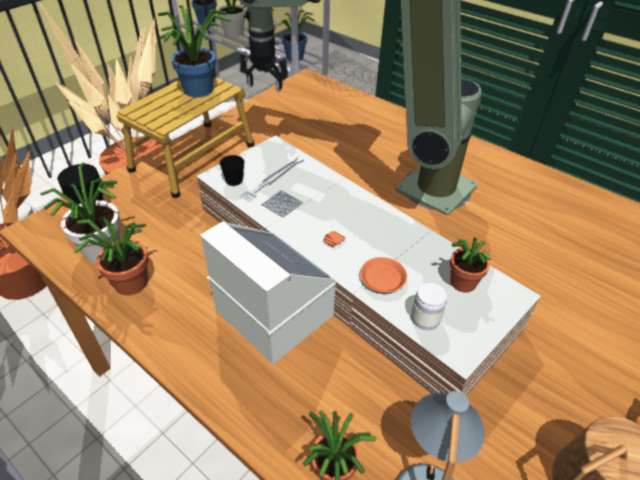

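View pics/top0.png

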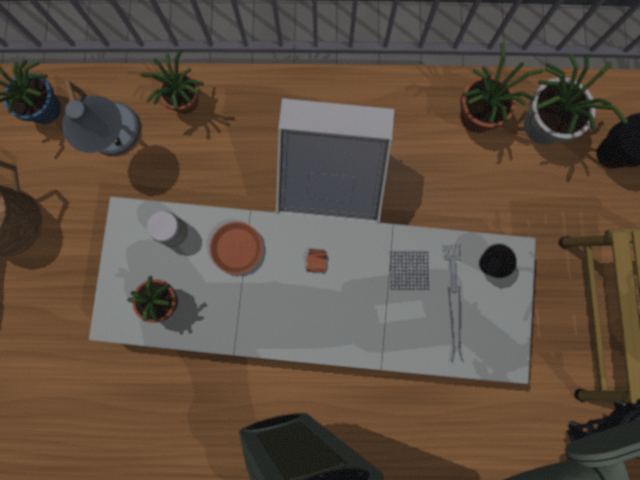

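The views show the bin mouth facing the robot. In the top view the sill runs from about (277,212) to (380,220), the sherd is at (316,260), and nothing lies between them. The saucer at (237,248) and the mesh at (409,270) are off to the sides.

```bash
cat > h.py <<'E'
import numpy as np,cv2
from cell import ctrl
def ext(c,s=None):
    p=ctrl.camera_params(c)
    if c!="wrist": return p,p["extrinsics"]
    s=s or ctrl.state(); T=np.eye(4);T[:3,:3]=s["tcp_rot"];T[:3,3]=s["tcp_pos"]
    return p,T@p["hand_eye"]
def plane(c,px,z,s=None):
    p,E=ext(c,s)
    u=cv2.undistortPoints(np.float64(px).reshape(-1,1,2),np.array(p["intrinsics"]),np.array(p["distortion"])).reshape(-1,2)
    d=np.c_[u[:,0],-u[:,1],-np.ones(len(u))]@E[:3,:3].T; o=E[:3,3]
    return o+d*((z-o[2])/d[:,2])[:,None]
E
python3 - <<'E'
from h import *
print(ctrl.finger_overhang)
print(plane("top",[[277,212],[380,220],[110,198],[535,238]],130).round(1))
ctrl.get_image("top")
m=ctrl.silhouettes("top","shard_center")[0]["mask"]
ys,xs=np.nonzero(m);w=plane("top",np.c_[xs,ys],139)
print("shard",w.mean(0).round(1),w.min(0).round(),w.max(0).round(),cv2.minAreaRect(np.float32(w[:,:2])))
for c in ["top"]:
  f=ctrl.silhouettes(c,"flap_edge")[0]["mask"]
  cs,_=cv2.findContours(f.astype(np.uint8),0,1);k=max(cs,key=cv2.contourArea)
  q=cv2.boxPoints(cv2.minAreaRect(k));print(q.round());print(plane("top",q,138).round(1),plane("top",q,254).round(1))
  b=max((d for d in ctrl.silhouettes(c,"bench")),key=lambda d:d["mask"].sum())["mask"]
  ex=[]
  for x in list(range(190,205,3))+list(range(275,290,3))+list(range(395,440,3))+list(range(470,480,3))+list(range(515,528,3)):
    y=np.nonzero(b[:,x])[0]
    if len(y): ex.append((x,y.min()-.5))
  w=plane("top",ex,130);l=cv2.fitLine(np.float32(w[:,:2]),cv2.DIST_HUBER,0,.01,.01).ravel();print("edge",l)
E
```

```text
19.0
[[ 607.8   63.9  130. ]
 [ 592.8 -151.7  130. ]
 [ 635.   418.   130. ]
 [ 557.7 -477.1  130. ]]
shard [507.2 -19.3 139. ] [484. -39. 139.] [530.  -0. 139.] ((506.9653015136719, -19.951169967651367), (45.33301544189453, 39.062381744384766), 0.5061718225479126)
[[275. 208.]
 [282. 128.]
 [386. 138.]
 [378. 218.]]
[[ 614.9   67.9  138. ]
 [ 787.6   55.4  138. ]
 [ 768.  -164.4  138. ]
 [ 596.  -147.3  138. ]] [[ 593.3   57.8  254. ]
 [ 749.    46.6  254. ]
 [ 731.3 -151.6  254. ]
 [ 576.3 -136.2  254. ]]
edge [ 9.0719327e-02  9.9587649e-01  5.8698871e+02 -1.6366924e+02]
```

```bash
R='0.0146 0.0257 0 3.15'; python3 -m inch '0.0146 0.0257 0 3.15;0.0146 0.0257 0 3.15;0.0146 0.0257 0 3.15;0.0146 0.0257 0 3.15;0.0146 0.0257 0 3.15;0.0146 0.0257 0 3.15;0.0146 0.0257 0 3.15;0.0146 0.0257 0 3.15;0.0146 0.0257 0 3.15;0.0146 0.0257 0 3.15' 0.085
python3 -m inch '0.0146 0.0257 0 3.15;0.0146 0.0257 0 3.15;0.0146 0.0257 0 3.15;0.0146 0.0257 0 3.15;0.0146 0.0257 0 3.15;0.0146 0.0257 0 3.15;0.0146 0.0257 0 3.15;0.0146 0.0257 0 3.15;0.0146 0.0257 0 3.15;0.0146 0.0257 0 3.15'
python3 -m inch '0 0 0 0;0 0 0 0;0 0 0 0;0 0 0 0;0 0 0 0;0 0 0 0;0 0 0 0;0 0 0 0;0 0 0 0;0 0 0 0'
python3 - <<'E'
from h import *
s=ctrl.state();im=ctrl.get_image("wrist");cv2.imwrite("pics/w1.png",im[:,:,::-1])
r=s["tcp_rot"];print(s["tcp_pos"].round(1),np.degrees(np.arctan2(r[1,1],r[0,1])).round(2),r[2,2])
for d in ctrl.silhouettes("wrist","shard_center")[:2]:
    ys,xs=np.nonzero(d["mask"]);w=plane("wrist",np.c_[xs,ys],139,s)
    print(d["score"],len(xs),xs.min(),xs.max(),ys.min(),ys.max(),w.min(0).round(),w.max(0).round(),cv2.minAreaRect(np.float32(w[:,:2])))
E
```

```text
clock: 2.3
tcp_pos: [361.3, -275.3, 250.5]
tcp_rot: [[0.594, 0.804, 0.0], [0.804, -0.594, -0.0], [-0.0, 0.001, -1.0]]
ft_force: [0.4, 0.1, -0.7]
grip_width: 85.1
grasp_force: 0.0
clock: 3.3
tcp_pos: [507.3, -18.2, 250.5]
tcp_rot: [[0.086, 0.996, 0.0], [0.996, -0.086, -0.0], [-0.0, 0.0, -1.0]]
ft_force: [1.0, -0.7, -0.3]
grip_width: 85.0
grasp_force: 0.0
clock: 4.3
tcp_pos: [506.8, -19.4, 250.3]
tcp_rot: [[0.088, 0.996, -0.0], [0.996, -0.088, 0.0], [-0.0, -0.0, -1.0]]
ft_force: [-0.2, -0.2, 0.4]
grip_width: 84.9
grasp_force: 0.0
[506.8 -19.4 250.3] -5.06 -0.9999999997953614
0.87 3472 286 352 212 269 [483. -42. 139.] [530.   2. 139.] ((505.89404296875, -20.025127410888672), (43.63173294067383, 47.38212585449219), 86.58560943603516)
```

View pics/w1.png

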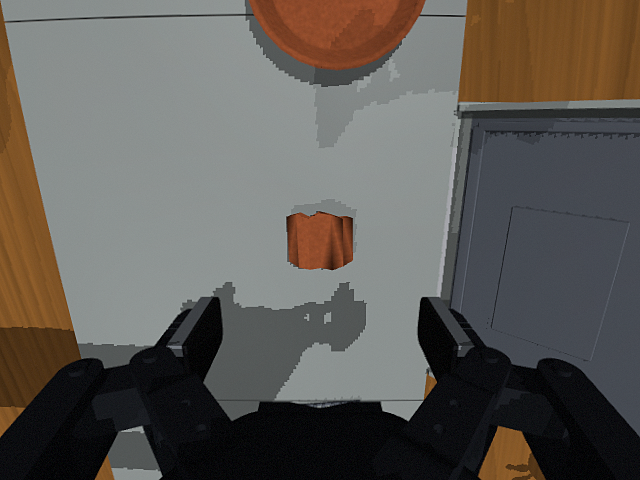

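The wrist view looks with image right towards the bin. The sherd is at (287–353, 210–269), nearly square to the bin and midway between the open fingers, with the sill edge near x≈455.

Run:
```python
from h import *
p=ctrl.camera_params("wrist");H=p["hand_eye"];print(np.round(H,2).tolist())
px=[[220,298],[418,298],[222,345],[419,345]]
u=cv2.undistortPoints(np.float64(px).reshape(-1,1,2),np.array(p["intrinsics"]),np.array(p["distortion"])).reshape(-1,2)
d=np.c_[u[:,0],-u[:,1],-np.ones(4)]@H[:3,:3].T;o=H[:3,3]
for q,k in zip(d,[-1,1,-1,1]):
    for y in(-42.5,42.5):
        t=(y-o[1])/q[1]
        if t>0: print((o+q*t).round(1))
print(plane("wrist",[[461,112],[440,300],[445,250],[455,170]],130).round(1))
```

```text
[[0.0, 0.95, 0.3, 75.8], [1.0, -0.0, 0.0, -0.47], [0.0, 0.3, -0.95, -122.62], [0.0, 0.0, 0.0, 1.0]]
[  8.5 -42.5   6.3]
[ 6.1 42.5 10.9]
[-12.1 -42.5   2.6]
[-12.4  42.5   3.1]
[[609.4  60.5 130. ]
 [597.2 -80.4 130. ]
 [600.2 -38.2 130. ]
 [606.2  21.6 130. ]]
```

```bash
python3 -m inch '0 0 -0.012 0;0 0 -0.012 0;0 0 -0.012 0;0 0 -0.012 0;0 0 -0.012 0;0 0 -0.012 0;0 0 -0.012 0;0 0 -0.010 0;0 0 -0.004 0;0 0 0 0'
python3 - <<'E'
from h import *
s=ctrl.state();im=ctrl.get_image("wrist");cv2.imwrite("pics/w2.png",im[:,:,::-1]);print(s["tcp_pos"],s["ft_force"])
im=ctrl.get_image("scene");cv2.imwrite("pics/s2.png",cv2.resize(im[170:330,230:430,::-1],(800,600),interpolation=2))
E
```

```text
clock: 5.4
tcp_pos: [506.3, -19.3, 151.5]
tcp_rot: [[0.088, 0.996, -0.001], [0.996, -0.088, 0.0], [0.0, -0.001, -1.0]]
ft_force: [0.0, 0.2, 0.5]
grip_width: 85.2
grasp_force: 0.0
[506.31762785 -19.3205498  151.48541274] [0.03466907 0.15666037 0.48943568]
```

View pics/w2.png

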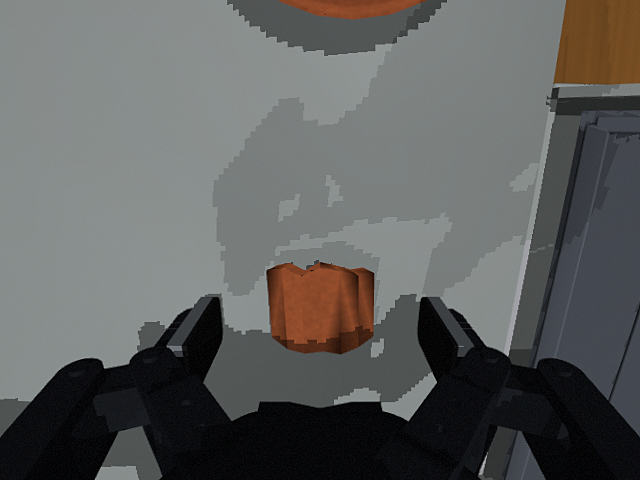

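View pics/s2.png

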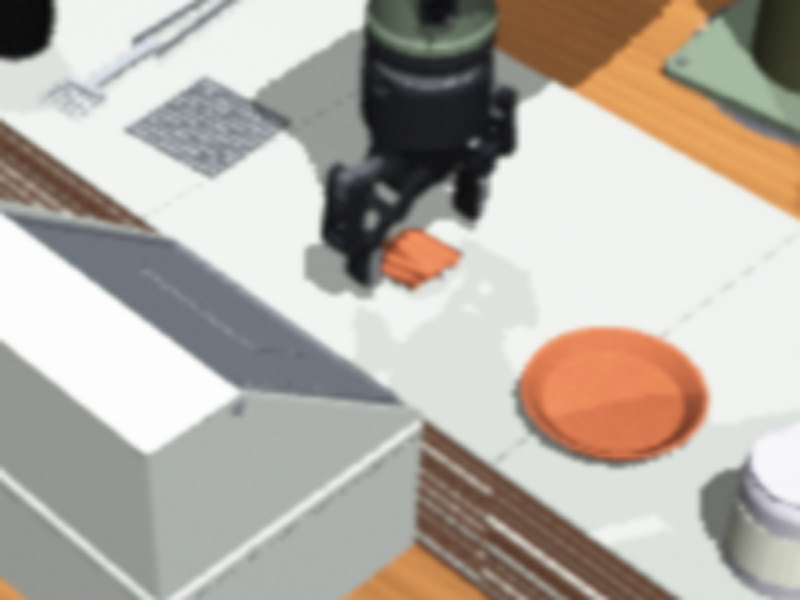

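The sherd, at (267–375, 262–353) in the wrist view, stands clear between both tips, and the scene crop shows the tips still above the bench. I'll lower them.

```bash
python3 -m inch '0 0 -0.003 0;0 0 -0.003 0;0 0 -0.003 0;0 0 -0.002 0;0 0 0 0;0 0 0 0;0 0 0 0;0 0 0 0;0 0 0 0;0 0 0 0'
python3 - <<'E'
from h import *
s=ctrl.state();im=ctrl.get_image("scene");cv2.imwrite("pics/s3.png",cv2.resize(im[200:260,300:380,::-1],(800,600),interpolation=2));print(s["tcp_pos"],s["ft_force"])
E
```

```text
clock: 6.5
tcp_pos: [506.8, -19.4, 141.4]
tcp_rot: [[0.088, 0.996, 0.0], [0.996, -0.088, -0.0], [-0.0, 0.0, -1.0]]
ft_force: [-0.4, 0.8, -0.1]
grip_width: 84.9
grasp_force: 0.0
[506.81694664 -19.37875598 141.37755466] [-0.38551202  0.79403944 -0.14415211]
```

View pics/s3.png

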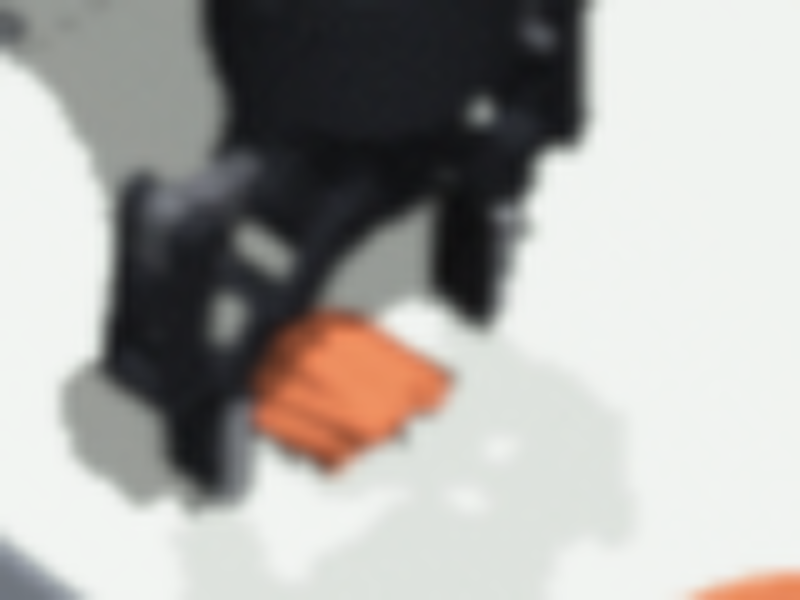

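```bash
python3 -m inch '0.006 -0.0005 -0.001 0;0.006 -0.0005 -0.0005 0;0.006 -0.0005 0 0;0.006 -0.0005 0 0;0.006 -0.0005 0 0;0.006 -0.0005 0 0;0.006 -0.0005 0 0;0.006 -0.0006 0 0;0.006 -0.0006 0 0;0.006 -0.0006 0 0'
python3 - <<'E'
from h import *
s=ctrl.state();im=ctrl.get_image("scene");cv2.imwrite("pics/s4.png",cv2.resize(im[190:310,220:380,::-1],(800,600),interpolation=2));print(s["tcp_pos"],s["ft_force"])
E
```

```text
clock: 7.55
tcp_pos: [564.0, -24.3, 138.0]
tcp_rot: [[0.088, 0.996, -0.008], [0.996, -0.088, 0.001], [0.0, -0.008, -1.0]]
ft_force: [-7.7, -0.5, -4.6]
grip_width: 84.8
grasp_force: 3.8
[564.02032803 -24.27025277 137.97097147] [-7.69481191 -0.46133719 -4.6009716 ]
```

View pics/s4.png

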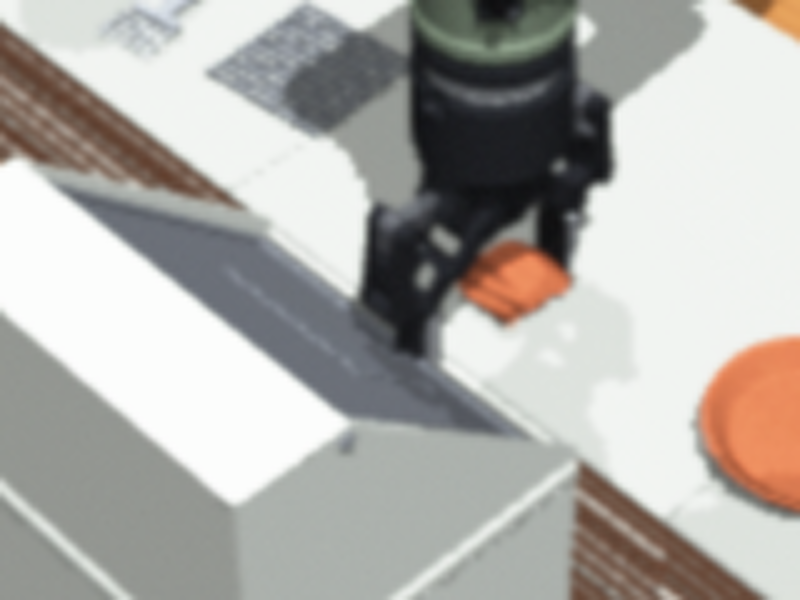

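The front finger has reached the flap's free edge, but the edge is rubbing down the finger's face (7.7 N). The sherd is in front of the rear finger at (515,285) in the crop. I'll back off, rise, and come down on the flap's outer face instead.

```bash
python3 -m inch '-0.007 0.0006 0 0;-0.007 0.0006 0 0;0 0 0.007 0;0 0 0.007 0;0.004 -0.0003 0.002 0;0.004 -0.0004 0 0;0.004 -0.0004 0 0;0 0 0 0;0 0 0 0;0 0 0 0'
python3 -m inch '0 0 -0.002 0;0 0 -0.002 0;0 0 -0.002 0;0 0 -0.002 0;0 0 -0.002 0;0 0 -0.002 0;0 0 -0.002 0;0 0 -0.002 0;0 0 0 0;0 0 0 0'
python3 - <<'E'
from h import *
s=ctrl.state();im=ctrl.get_image("scene");cv2.imwrite("pics/s5.png",cv2.resize(im[190:310,220:380,::-1],(800,600),interpolation=2));print(s["tcp_pos"],s["ft_force"])
E
```

```text
clock: 8.6
tcp_pos: [564.5, -24.5, 155.3]
tcp_rot: [[0.088, 0.996, -0.001], [0.996, -0.088, 0.0], [0.0, -0.001, -1.0]]
ft_force: [-0.4, 0.4, -0.4]
grip_width: 84.7
grasp_force: 0.0
clock: 9.6
tcp_pos: [564.4, -24.5, 139.5]
tcp_rot: [[0.088, 0.996, -0.001], [0.996, -0.088, 0.0], [0.0, -0.001, -1.0]]
ft_force: [-1.3, -0.9, 0.8]
grip_width: 84.7
grasp_force: 0.9
[564.43570825 -24.51193184 139.5179657 ] [-1.29303177 -0.87425259  0.84888172]
```

View pics/s5.png

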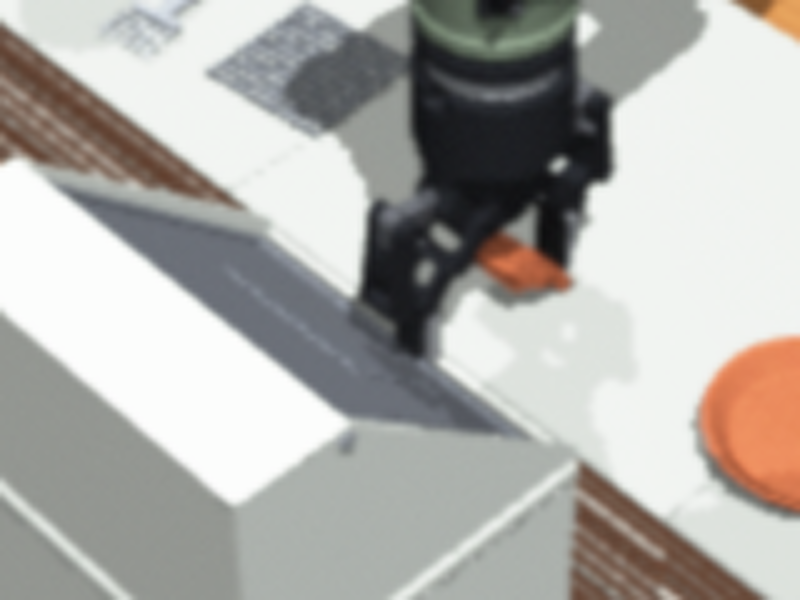

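The sherd at (520,262) has tipped: the rear tip came down on its rear edge, with under 1 N. I'm lifting off straight away and looking again.

```bash
python3 -m inch '0 0 0.004 0;0 0 0.004 0;0 0 0.004 0;0 0 0.004 0;-0.006 0.0005 0.002 0;-0.006 0.0005 0 0;-0.006 0.0005 0 0;0 0 0 0;0 0 0 0;0 0 0 0'
python3 - <<'E'
from h import *
s=ctrl.state();im=ctrl.get_image("wrist");print(s["tcp_pos"],s["ft_force"])
d=ctrl.silhouettes("wrist","shard_center")[0]
ys,xs=np.nonzero(d["mask"]);w=plane("wrist",np.c_[xs,ys],139,s)
B=lambda p:np.c_[(p[:,:2]-[600,-44])@np.array([[.9962,.087],[-.087,.9962]])]
b=B(w);print(d["score"],b.min(0),b.max(0),cv2.minAreaRect(np.float32(b)),"tcp",B(np.array([s["tcp_pos"]])))
im2=ctrl.get_image("scene")
a=cv2.resize(im[200:440,160:480],(400,300));c=cv2.resize(im2[200:275,300:400],(400,300),interpolation=2)
cv2.imwrite("pics/c6.png",np.hstack([a,c])[:,:,::-1])
E
```

```text
clock: 10.65
tcp_pos: [546.8, -23.1, 157.8]
tcp_rot: [[0.088, 0.996, 0.0], [0.996, -0.088, 0.0], [0.0, 0.0, -1.0]]
ft_force: [0.5, 0.4, -0.3]
grip_width: 85.3
grasp_force: 0.0
[546.81325707 -23.12289026 157.7512107 ] [ 0.49028178  0.3713197  -0.29361556]
0.55 [-77.31021844  -7.64893252] [-30.3828821   37.53098036] ((-53.842689514160156, 14.938467979431152), (45.16062927246094, 46.93775939941406), 89.95684051513672) tcp [[-54.80094185  16.17053009]]
```

View pics/c6.png

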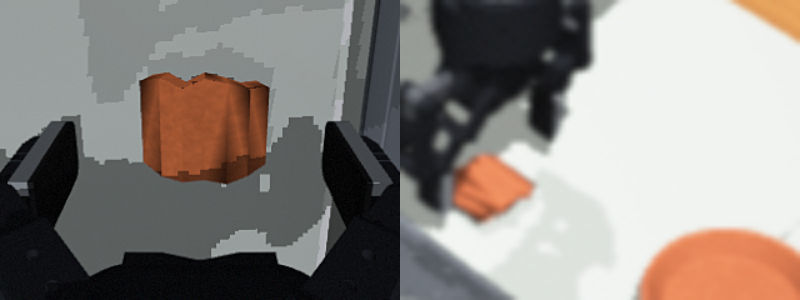

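The sherd is flat and square again, spanning bin x −77 to −30. I'll come down 7 mm further back, so the rear tip lands clear behind it while the front tip still lands on the flap's face.

```bash
python3 -m inch '0.005 -0.0005 0 0;0.006 -0.0005 -0.002 0;0 0 -0.002 0;0 0 -0.002 0;0 0 -0.003 0;0 0 -0.003 0;0 0 -0.003 0;0 0 -0.003 0;0 0 0 0;0 0 0 0'
cat > m.py <<'E'
from h import *
s=ctrl.state();im=ctrl.get_image("wrist")
B=lambda p:np.c_[(p[:,:2]-[600,-44])@np.array([[.9962,.087],[-.087,.9962]])]
print("tcp bin",B(np.array([s["tcp_pos"]])).round(1),s["tcp_pos"][2].round(1),"F",s["ft_force"].round(2),s["clock"])
for d in ctrl.silhouettes("wrist","shard_center")[:2]:
    ys,xs=np.nonzero(d["mask"]);b=B(plane("wrist",np.c_[xs,ys],139,s))
    print(round(d["score"],2),len(xs),b.min(0).round(1),b.max(0).round(1))
E
python3 m.py
```

```text
clock: 11.8
tcp_pos: [557.3, -24.0, 139.6]
tcp_rot: [[0.088, 0.996, -0.001], [0.996, -0.088, 0.0], [0.0, -0.001, -1.0]]
ft_force: [-1.6, 0.4, 0.2]
grip_width: 84.7
grasp_force: 0.4
tcp bin [[-44.2  16.2]] 139.6 F [-1.59  0.42  0.17] 11.8
0.97 9934 [-76.7  -8.1] [-29.8  38.2]
```

```bash
python3 -m inch '0.004 -0.0003 0 0;0.004 -0.0004 0 0;0.004 -0.0003 0 0;0.004 -0.0004 0 0;0.004 -0.0003 0 0;0.004 -0.0004 0 0;0.004 -0.0003 0 0;0.004 -0.0004 0 0;0.004 -0.0003 0 0;0.004 -0.0004 0 0' ; python3 m.py
```

```text
clock: 12.9
tcp_pos: [598.2, -27.6, 140.0]
tcp_rot: [[0.088, 0.996, 0.0], [0.996, -0.088, -0.0], [-0.0, 0.0, -1.0]]
ft_force: [-2.5, -0.3, 0.6]
grip_width: 84.6
grasp_force: 0.8
tcp bin [[-3.3 16.1]] 140.0 F [-2.53 -0.31  0.59] 12.9
0.84 9799 [-45.1  -9. ] [ 1.1 38. ]
0.48 101298 [ -3.2 -76.8] [154.1 121.4]
```

The flap is opening smoothly at 2.5 N and the sherd, still flat, is at the sill. I'll keep going.

```bash
python3 -m inch '0.004 -0.0003 0 0;0.004 -0.0004 0 0;0.004 -0.0003 0 0;0.004 -0.0004 0 0;0.004 -0.0003 0 0;0.004 -0.0004 0 0;0.004 -0.0003 0 0;0.004 -0.0004 0 0;0.004 -0.0003 0 0;0.004 -0.0004 0 0' ; python3 m.py
```

```text
clock: 14.0
tcp_pos: [637.7, -31.0, 139.6]
tcp_rot: [[0.088, 0.996, -0.001], [0.996, -0.088, 0.0], [0.0, -0.001, -1.0]]
ft_force: [-3.7, 0.8, 0.3]
grip_width: 84.5
grasp_force: 0.1
tcp bin [[36.4 16.2]] 139.6 F [-3.73  0.85  0.3 ] 14.0
0.88 2246 [34.1 36.6] [57.1 58.2]
```

Run:
```python
from h import *
a=ctrl.get_image("wrist");b=ctrl.get_image("top")
for d in ctrl.boxes_of("wrist","shard_center")[:2]: print(d)
b=cv2.resize(b[80:320,200:440],(480,480),interpolation=2)[:,:320]
v=np.hstack([cv2.resize(a,(480,360)),cv2.resize(b,(240,360))]);cv2.imwrite("pics/v7.png",v[:,:,::-1])
```

```text
{'position': [644.5, -45.2, 16.4], 'score': 0.68}
```

View pics/v7.png

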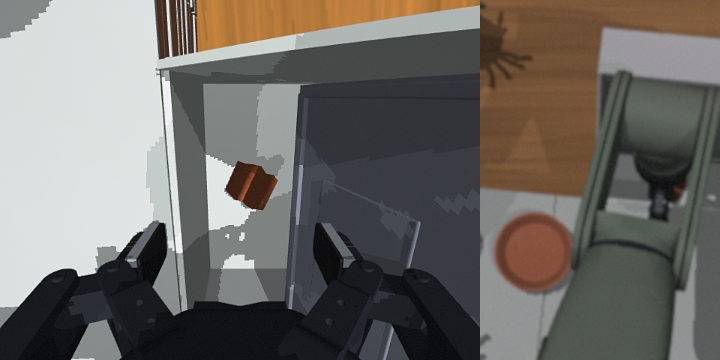

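The sherd lies on the bin floor (z≈16 mm) at (250,185) in the wrist view, and the finger is holding the flap open. Drawing the hand out.

```bash
python3 -m inch '-0.012 0.001 0.0005 0;-0.012 0.001 0.0005 0;-0.012 0.001 0 0;-0.012 0.001 0 0;-0.012 0.001 0 0;-0.012 0.001 0 0;-0.012 0.001 0 0;-0.012 0.001 0 0;-0.012 0.001 0 0;-0.012 0.001 0 0'
python3 -m inch '0 0 0.012 0;0 0 0.012 0;0 0 0.012 0;-0.01 0 0.012 0;-0.01 0 0.012 0;-0.01 0 0.012 0;-0.01 0 0.012 0;-0.01 0 0.012 0;-0.01 0 0.012 0;0 0 0 0'
python3 -m inch '-0.015 0 0 0;-0.015 0 0 0;-0.015 0 0 0;-0.015 0 0 0;-0.01 0 0 0;0 0 0 0;0 0 0 0;0 0 0 0;0 0 0 0;0 0 0 0'
python3 - <<'E'
from h import *
for c in("top","scene"):
    ctrl.get_image(c)
    for t in["shard_center","flap_edge","saucer","mesh","tweezers"]:
        print(c,t,[(np.round(d["position"]).tolist(),round(d["score"],2)) for d in ctrl.boxes_of(c,t)[:2]])
print(ctrl.state()["clock"],ctrl.state()["ft_force"])
E
```

```text
clock: 15.25
tcp_pos: [517.8, -21.2, 141.3]
tcp_rot: [[0.088, 0.996, 0.002], [0.996, -0.088, -0.0], [-0.0, 0.002, -1.0]]
ft_force: [-0.8, -0.0, 0.6]
grip_width: 84.8
grasp_force: 0.0
clock: 16.25
tcp_pos: [459.2, -21.5, 252.0]
tcp_rot: [[0.088, 0.996, 0.006], [0.996, -0.088, -0.001], [-0.001, 0.006, -1.0]]
ft_force: [1.4, 1.0, -0.2]
grip_width: 84.7
grasp_force: 0.0
clock: 17.25
tcp_pos: [388.1, -21.1, 248.7]
tcp_rot: [[0.088, 0.996, -0.0], [0.996, -0.088, 0.0], [0.0, -0.0, -1.0]]
ft_force: [-0.1, -0.5, -0.4]
grip_width: 85.5
grasp_force: 0.0
top shard_center []
top flap_edge [([672.0, -52.0, 202.0], 0.79)]
top saucer [([536.0, 150.0, 138.0], 0.83), ([454.0, -303.0, 134.0], 0.64)]
top mesh [([489.0, -212.0, 133.0], 0.86)]
top tweezers []
scene shard_center []
scene flap_edge [([671.0, -41.0, 199.0], 0.67)]
scene saucer [([528.0, 145.0, 133.0], 0.64)]
scene mesh [([488.0, -209.0, 134.0], 0.82), ([437.0, -298.0, 137.0], 0.61)]
scene tweezers [([436.0, -298.0, 137.0], 0.53)]
17.85 [-0.42319113  0.11013331 -0.41146934]
```

The flap reads as it did at the start, the sherd no longer shows on the bench, and the saucer, mesh and tweezers are within measurement error of where they were.

```bash
python3 -c "
from cell import ctrl
print(ctrl.hand_in())"
```

```text
the job is handed in; nothing more can be done
None
```

The sherd is in the bin, the flap is shut and the job is handed in at about 18 s; on one earlier try, though, the rear fingertip came down on the sherd's edge (under 1 N) and tipped it briefly before I backed off, a slip against your "do not press down" rule.

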